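# Change the jar on the press-to-run masala grinder and grind

### The job

Change jars on the small masala grinder: lift off the short chutney jar and stand it upright in the empty cell of the divided crate, setting it down rather than dropping it. Then take the taller dry-grinding jar out of the crate, turn it until the lugs under it mesh with the keyways in the grinder's well, slide it in and press it fully home against the spring so that the grinder runs. Finish still holding the dry jar and pressing it down; keep both jars upright and leave everything else undisturbed.

Things in the scene. Friction and masses are not known exactly. Their poses are not given: they have to be found in the camera images.
- grinder: Cordless grinder motor base, fixed to the counter: round off-white plastic, 132 mm diameter at the foot, 108 mm at the rim, 115 mm high, with an open keyed well in its top. Origin: centre of its underside. Four keyways, 14 mm wide, reach 39 mm from the axis at its +x, +y, -x, -y; between them the bore's radius is 32 mm. Yaw within 0.6 rad.
- well (a point): Centre of the well's mouth, level with the flat rim, 115 mm above the grinder's origin; same axes. With its lugs in the keyways a jar drops in until its underside is 12 mm below this level, lugs on the sprung pads; fully home it is 18 mm below, shoulder on the rim. If the lugs miss the keyways it stands on the rim, underside at this level.
- run_switch (a joint): Travel (m) of the four linked switch pads at the foot of the keyways: 0 up, growing as a jar presses them down, 0.006 with the jar fully home. Springs push them up with 6 N at rest and about 10 N fully down, more than a jar's weight, so the grinder runs only while a jar is pressed down.
- chutney_jar: The short grinding jar: steel, 80 mm diameter, grey plastic lid 84 mm. Loose, about 340 g (varies by a quarter). Origin: centre of the underside of its black collar, z up. From there the steel begins at 18 mm (its flat underside is the shoulder), the lid's top is at 76 mm, the top of the bar grip on the lid at 110 mm. It starts meshed in the grinder's well, not pressed; it lifts straight out.
- chutney_jar_grip (a point): Centre of the short jar's upright black bar grip, on the jar's axis, 93 mm above the jar's underside and 17 mm above the lid. The bar is 56 mm long along the jar's x, 22 mm thick along its y, 34 mm high. Axes as the jar's.
- chutney_jar_lug (a point): Foot of the lug at the short jar's +x, level with the jar's underside, 33 mm from its axis. Four alike lugs stand out from the collar (60 mm diameter, 18 mm high, bevelled foot) at +x, +y, -x, -y: 10 mm wide, out to 36.5 mm from the axis, 12 mm high, rounded below. Two are in line with the bar grip; the jar fits the well at every quarter turn.
- dry_jar: The taller grinding jar: steel, 80 mm diameter, grey plastic lid 84 mm. Loose, about 420 g (varies by a quarter). Origin: centre of the underside of its black collar, z up. From there the steel begins at 18 mm (its flat underside is the shoulder), the lid's top is at 106 mm, the top of the bar grip on the lid at 140 mm. It starts in a crate cell, within 0.7 rad of the crate's yaw.
- dry_jar_grip (a point): Centre of the taller jar's upright black bar grip, on the jar's axis, 123 mm above the jar's underside and 17 mm above the lid. The bar is 56 mm long along the jar's x, 22 mm thick along its y, 34 mm high. Axes as the jar's.
- dry_jar_lug (a point): Foot of the lug at the taller jar's +x, level with the jar's underside, 33 mm from its axis. Four alike lugs stand out from the collar (60 mm diameter, 18 mm high, bevelled foot) at +x, +y, -x, -y: 10 mm wide, out to 36.5 mm from the axis, 12 mm high, rounded below. Two are in line with the bar grip; the jar fits the well at every quarter turn.
- crate: Fixed open white plastic crate, 213 mm square, 58 mm high, walls and floor 5 mm, yaw within 0.35 rad. 5 mm dividers (50 mm high) make four cells 99 mm square, centres at (+-52, +-52) mm in its axes. Origin: centre of its underside. The cell at (-52, -52) mm, nearest the robot on its right, is empty; the others hold dry jar, spice tin and pickle jar in any order.
- spice_tin: Round steel spice tin, 59 mm diameter, 74 mm high, in one crate cell. Leave alone. Origin: centre of its underside.
- pickle_jar: Amber glass jar with steel lid, 70 mm diameter, 80 mm high, in one crate cell. Leave alone. Origin: centre of its underside.
- masala_dabba: Round shut steel spice box, 182 mm diameter, 84 mm high, far back on the counter. Leave alone. Origin: centre of its underside.
- canister_a: Closed aluminium canister, 85 mm diameter, 127 mm high, behind the grinder. Leave alone. Origin: centre of its underside.
- canister_b: Closed aluminium canister, 85 mm diameter, 110 mm high, behind the grinder. Leave alone. Origin: centre of its underside.
- canister_c: Closed aluminium canister, 85 mm diameter, 94 mm high, behind the grinder. Leave alone. Origin: centre of its underside.
- scoop: Green plastic scoop, 145 mm long, 42 mm wide, 24 mm high, lying between grinder and crate. Leave alone. Origin: under its middle.
- mortar: White ceramic mortar, 120 mm diameter, 75 mm high, its pestle in it (to 130 mm), to the right of the grinder. Leave alone. Origin: centre of its underside.
Things that resemble listed ones, but are neither listed nor needed, are in the scene too. What is shaped like the chutney_jar but yellow is not meant.

How it is judged (in metres and radians):
On the way, in this order (a step that is already met when the one before it is completed fails the run):
1. the chutney jar stands upright on the floor of a crate cell, let go (z of chutney_jar in the frame of crate between -0.005 and 0.012 m and angle between chutney_jar's own z axis and vertical below 0.12 rad and x of chutney_jar in the frame of crate between -0.095 and 0.095 m and y of chutney_jar in the frame of crate between -0.095 and 0.095 m and contact force between the fingers and chutney_jar below 0.1 N and linear speed of chutney_jar below 0.03 m/s), for 0.2 s.
2. the dry jar's lugs are in the keyways of the grinder's well (horizontal distance between dry_jar and well below 0.005 m and angle between dry_jar's own z axis and vertical below 0.08 rad and z of dry_jar in the frame of well between -0.024 and -0.009 m), for 0.1 s.
At the end, for the whole second after the job is handed in: The dry jar is meshed, upright (5 deg), centred (5 mm) and pressed home: underside at least 15.5 mm below the rim (18 is fully home), switch down 4 mm or more, gripper still on it through the last second. The chutney jar stands upright, at rest, let go, on the floor of a crate cell (all of step 1 and horizontal distance between dry_jar and well below 0.005 m and angle between dry_jar's own z axis and vertical below 0.08 rad and z of dry_jar in the frame of well between -0.024 and -0.0155 m and value of joint run_switch above 0.004 m and contact force between the fingers and dry_jar above 2 N); the arm keeps its last pose, push and grip.
It fails at once if a jar was tipped more than 35 degrees (angle between any of chutney_jar, dry_jar's own z axis and vertical above 0.6 rad).
It fails at once if a jar was dropped or thrown (moving over 0.6 m/s with no finger on it) ((linear speed of chutney_jar above 0.6 m/s and contact force between the fingers and chutney_jar below 0.05 N) or (linear speed of dry_jar above 0.6 m/s and contact force between the fingers and dry_jar below 0.05 N)).
It fails at once if another thing was moved more than 40 mm or knocked over (distance of any of masala_dabba, canister_a, canister_b, canister_c, scoop, mortar, spice_tin, pickle_jar from where it was at the start of the episode above 0.04 m or angle between any of masala_dabba, canister_a, canister_b, canister_c, scoop, mortar, spice_tin, pickle_jar's own z axis and vertical above 0.5 rad).
It also fails if it takes over 54 s, if anything falls off the work surface, if the arm or the gripper's body presses on something with over 40 N, if the wrist force passes 120 N, or if a joint passes its speed limit or range.

### The arm

A 6-joint arm with a two-finger parallel gripper is mounted at the origin on the work surface. World frame = base frame: x ahead of the robot, y to its left, z up, the work surface at z = 0. Lengths are in m, angles in degrees, forces in N, time in s.
With the tool pointing down it reaches from about 0.4 to 0.825 m from the base axis. Payload 7 kg.
Tool frame: the origin (TCP) lies on the front face of the gripper's body, between the roots of the fingers; the fingertips stand 66 mm ahead of it and the grasp point (between the pads) lies 47 mm ahead of it (ctrl.grasp_offset is the z of the grasp point in the tool frame, in m); z points along the fingers, y is the direction in which the jaws open and shut (so a half turn about z gives the same grasp; the last joint's range is limited). The gripper opens to 88 mm and grips with 3 to 60 N. Pads are 19 mm wide; open, the fingers measure 130 mm over their backs; the gripper's body (78 mm by 193 mm) begins 47 mm behind the grasp point.
Start: joints at [-60.04, 20.546, 0.682, 0, -70.136, -16.507], TCP at [0.157, -0.656, 0.292] pointing down, gripper open.
Joint ranges: [-176.03, 176.03], [-82.01, 121.73], [-58.28, 71.71], [-173.87, 95.51], [-174.79, -0.11], [-173.66, 173.66]. Speed limits (degrees/s): [136.94, 136.94, 172.46, 180, 180, 180].

### API

Orientations are given as [roll, pitch, yaw] about the fixed x, y, z axes, in that order (R = Rz(yaw) Ry(pitch) Rx(roll)).
In Python, from plant import ctrl gives the robot as it stands.
- The arm moves only by the shell command python3 -m creep 'ROWS'. ROWS is JSON, a list of rows, each a list of 7 numbers: the turn, a rotation vector about the tool's x, y, z in rad, then the shift along the tool's x, y, z in m, then the opening, from 0 (shut) to 1 (fully open). In form: [[wx, wy, wz, dx, dy, dz, grip], ...]. A call has 1 to 12 rows; each row is the pose to reach, as a shift and turn from the pose commanded when the call began, along the tool's axes at that moment; what a row does not reach only later rows make up. A row lasts 1/12 s, in which the tool goes at most 41.7 mm and 7.16 degrees, less where a joint would pass 70% of its speed; a pose out of reach is approached as far as the arm can. A call with a gripper value outside its range is refused whole. The fingers move at their own pace and stop on an object; the grip force is fixed at half the most. Time passes only in rows, so rows that repeat a pose let the fingers close. It gives the time, the measured TCP pose, the force and the opening at its end, in the units of the state.
- ctrl.get_obs(): the state, without advancing time (a new reading comes with each control period).
- ctrl.snapshot(name): name is "scene" or "side" or "wrist"; returns the picture (420x560x3 uint8, blue, green, red); there is no depth.
- ctrl.camera_model(name): a dict with "K" (3x3 intrinsics, pixels), "rvec" (rotation vector, rad) and "tvec" (3), from world to camera coordinates, as OpenCV has them. Camera axes: x right, y down, z forward; pixel columns grow to the right and rows downward; lengths in m; the calibration is good to about 2 mm. A picture is of the moment at which its call begins: read the wrist's pose just before it. camera_model takes no time and is no camera call; for the wrist camera it gives the pose at the moment of the call.
- ctrl.close_job(): hands the job in, once; it reports no verdict.
The state is a dict: "clock": time; "joint_pos": joint angles; "qvel": joint speeds; "tau": joint torques, N m; "tool_pos": TCP position; "orientation": TCP orientation; "force": force on the tool from outside, world axes, zero at the start; "moment": the same for the moment, N m; "opening": finger opening in m.
Only numpy, scipy, OpenCV 4.12 (cv2) and the standard library are available. Lean on these libraries where they do the work, as an engineer would, in place of code of your own. Each camera call takes 0.05 s, during which the arm holds its last target.

## Working session

There is one attempt and no reset: what is moved stays moved. The work goes in short steps, Python scripts to look and compute and a shell command to move; the robot and the scene stay as the last step left them, time stands still between calls to the robot, and variables do not carry over. Pictures are saved under pics/ and viewed, and the job is handed in when it is done.

```bash
ls; mkdir -p pics
python3 - <<'E'
from plant import ctrl
import cv2
print(ctrl.get_obs())
for n in("scene","side","wrist"):
    m=ctrl.camera_model(n); print(n,m)
    cv2.imwrite(f"pics/{n}0.png",ctrl.snapshot(n))
E
```

```text
pics
{'clock': 0.0, 'joint_pos': array([-6.00397913e+01,  2.05911008e+01,  6.32475616e-01, -2.03459692e-02,
       -7.01345223e+01, -1.65064586e+01]), 'qvel': array([-0.08905008, -0.03482897, -0.00333134, -0.11408471,  0.01134007,
        0.09442011]), 'tau': array([ 8.39077416e-05, -5.82723105e+01,  2.93053025e+01,  6.99721992e+00,
        6.92199043e-03, -2.03359104e-04]), 'tool_pos': array([ 0.15693367, -0.65610667,  0.29121579]), 'orientation': array([ 1.79905257e+02, -8.12988686e-03, -1.66553173e+02]), 'force': array([-0.75080698,  0.05460596,  0.26788922]), 'moment': array([ 0.05068142,  0.0009054 , -0.01872403]), 'opening': 0.08754071667552948}
scene {'K': array([[467.45381526,   0.        , 279.07234972],
       [  0.        , 467.45381526, 210.94196066],
       [  0.        ,   0.        ,   1.        ]]), 'rvec': array([ 0.81502533,  2.6108338 , -1.04452929]), 'tvec': array([ 0.47962242, -0.05451742,  1.56472723])}
side {'K': array([[382.48527534,   0.        , 276.04538699],
       [  0.        , 382.48527534, 211.1675012 ],
       [  0.        ,   0.        ,   1.        ]]), 'rvec': array([ 0.27218629, -2.73383882,  1.35798204]), 'tvec': array([0.51429953, 0.23239582, 0.85025395])}
wrist {'K': array([[372.28064348,   0.        , 282.95430587],
       [  0.        , 372.28064348, 211.17829034],
       [  0.        ,   0.        ,   1.        ]]), 'rvec': array([-1.82712319, -2.31346689, -0.3319143 ]), 'tvec': array([ 0.67456616, -0.03567026,  0.38989116])}
```

View pics/scene0.png

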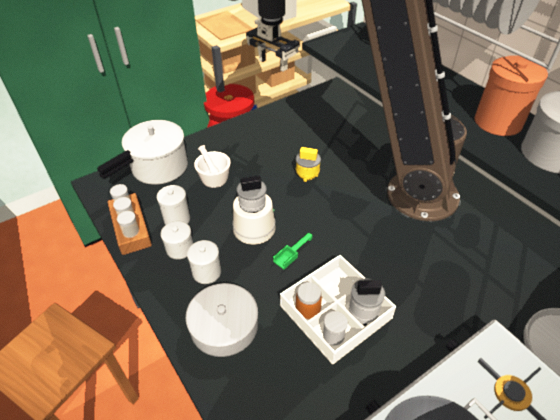

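View pics/side0.png

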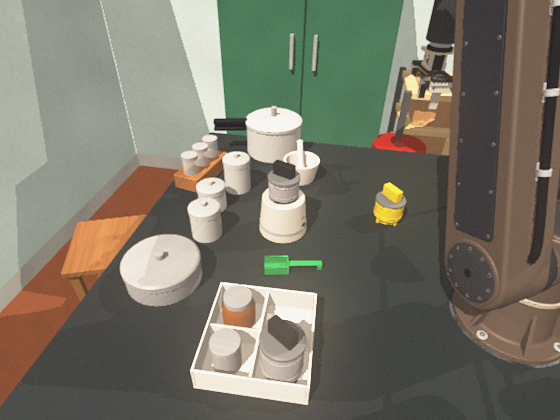

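View pics/wrist0.png

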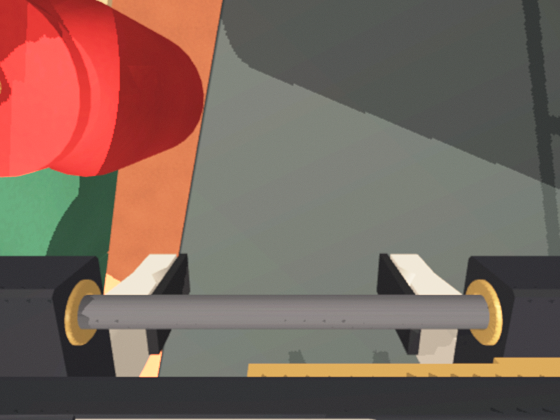

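Scene view: chutney jar on the grinder at about (251,190), crate around (338,305) with its empty cell near (338,280), and the dry jar at (367,298). The yellow decoy is at (308,160). Next I'll crop and measure.

```bash
cat > h.py <<'E'
import numpy as np, cv2
from plant import ctrl
def ray(m,px):
    R,_=cv2.Rodrigues(m["rvec"]); t=np.asarray(m["tvec"]).ravel()
    d=R.T@(np.linalg.inv(m["K"])@np.array([px[0],px[1],1.0])); return -R.T@t,d
def onz(m,px,z):
    c,d=ray(m,px); return c+d*(z-c[2])/d[2]
def tri(ms,pxs):
    A=np.zeros((3,3));b=np.zeros(3);L=[]
    for m,p in zip(ms,pxs):
        c,d=ray(m,p);d/=np.linalg.norm(d);P=np.eye(3)-np.outer(d,d);A+=P;b+=P@c;L.append((P,c))
    x=np.linalg.solve(A,b); return x,[np.linalg.norm(P@(x-c)) for P,c in L]
def proj(m,X):
    return cv2.projectPoints(np.atleast_2d(np.float64(X)),m["rvec"],m["tvec"],m["K"],None)[0].reshape(-1,2)
def crop(src,dst,x0,y0,x1,y1,s):
    im=cv2.imread(src)[y0:y1,x0:x1]; cv2.imwrite(dst,cv2.resize(im,None,fx=s,fy=s,interpolation=cv2.INTER_CUBIC))
E
python3 - <<'E'
from h import *
crop("pics/scene0.png","pics/a1.png",220,165,320,245,7)
crop("pics/scene0.png","pics/a2.png",270,250,400,360,6)
crop("pics/side0.png","pics/a3.png",190,280,330,400,5)
crop("pics/side0.png","pics/a4.png",240,150,330,245,6)
m=ctrl.camera_model("scene")
for n,p,z in [("bar",(251,180),.213),("crateL",(281,304),.058),("crateT",(341,258),.058),("crateR",(394,304),.058),("crateB",(337,355),.058)]: print(n,onz(m,p,z))
E
```

```text
bar [ 0.54598754 -0.18833324  0.213     ]
crateL [0.65069187 0.10934417 0.058     ]
crateT [0.42738696 0.08230269 0.058     ]
crateR [0.41100997 0.27573063 0.058     ]
crateB [0.62128681 0.30090765 0.058     ]
```

View pics/a1.png

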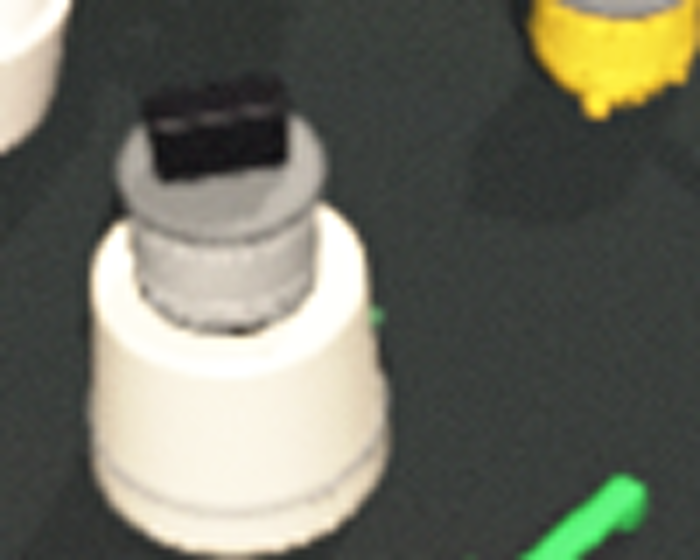

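View pics/a2.png

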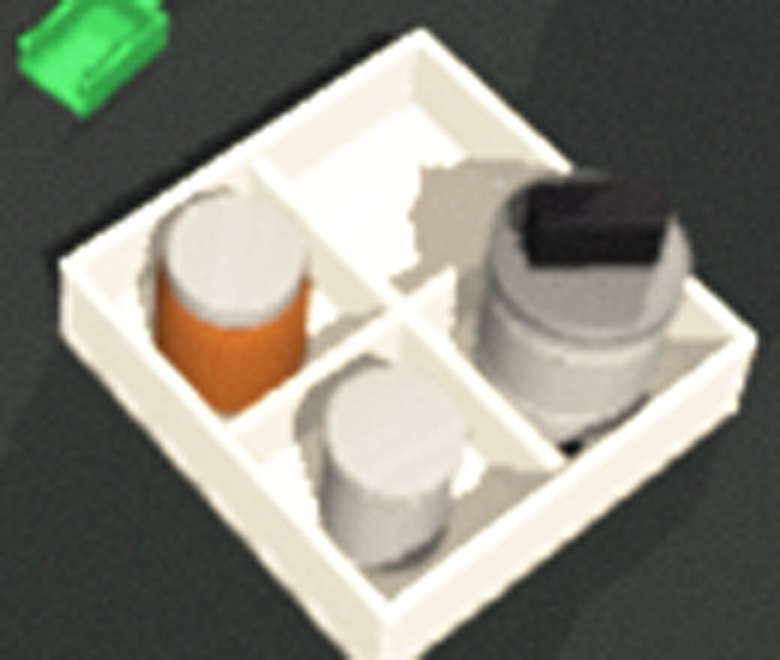

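View pics/a3.png

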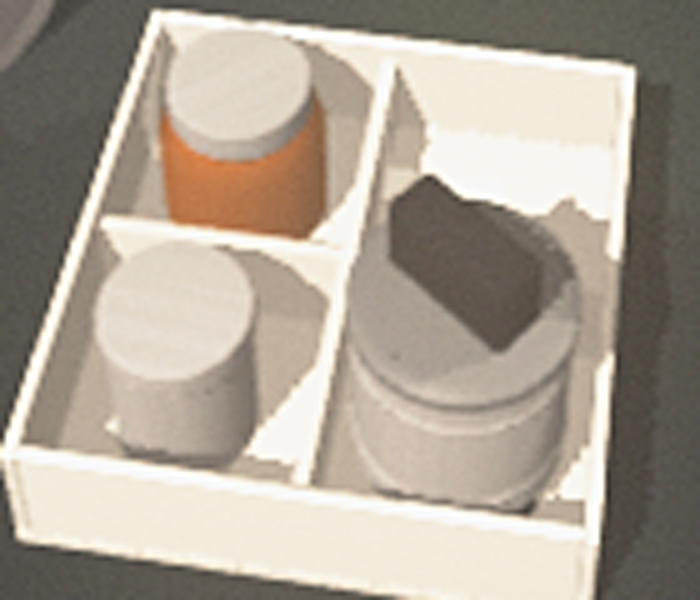

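View pics/a4.png

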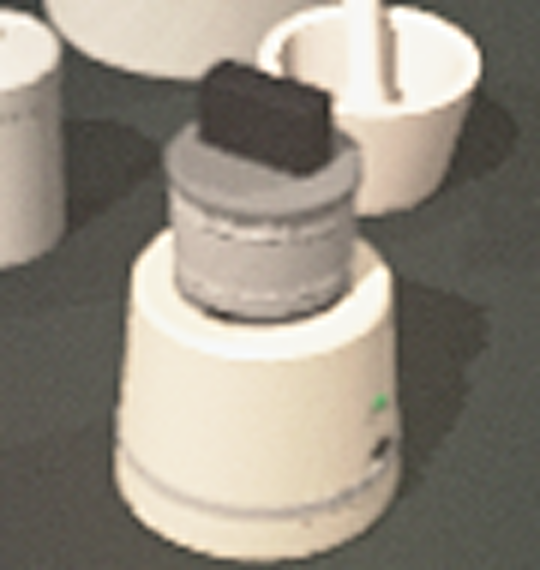

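Run:
```python
from h import *
sc=ctrl.camera_model("scene"); sd=ctrl.camera_model("side")
for m,C in((sc,[(340.3,255),(280.3,293.7),(395.8,305.8),(334.2,350.8)]),(sd,[(317,293.6),(221.4,282.4),(309.4,386.4),(191.6,370.4)])):
    P=[onz(m,p,.058)[:2] for p in C]; print(np.round(P,4), np.mean(P,0), [np.round(np.degrees(np.arctan2(*(b-a)[::-1])),1) for a,b in((P[0],P[1]),(P[2],P[3]),(P[0],P[2]),(P[1],P[3]))])
# dark bar top triang: bars
A=lambda x,y:(220+x/7,165+y/7); S=lambda x,y:(240+x/6,150+y/6)
for n,p,q in [("farL",A(142,98),S(200,92)),]: pass
P=[onz(sc,A(*p),.213)[:2] for p in[(142,98),(280,75),(288,115),(152,130)]]; print("ch",np.round(P,4),np.mean(P,0))
P=[onz(sd,S(*p),.213)[:2] for p in[(222,60),(332,95),(308,125),(203,85)]]; print("ch",np.round(P,4),np.mean(P,0))
A=lambda x,y:(270+x/6,250+y/6); S=lambda x,y:(190+x/5,280+y/5)
P=[onz(sc,A(*p),.145)[:2] for p in[(535,185),(668,185),(662,225),(530,225)]]; print("dry",np.round(P,4),np.mean(P,0))
P=[onz(sd,S(*p),.145)[:2] for p in[(390,200),(430,175),(540,265),(500,300)]]; print("dry",np.round(P,4),np.mean(P,0))
m=ctrl.camera_model("wrist");R=cv2.Rodrigues(m["rvec"])[0];c=-R.T@m["tvec"];o=ctrl.get_obs()
from scipy.spatial.transform import Rotation as Ro
T=Ro.from_euler("xyz",o["orientation"],degrees=True).as_matrix()
print("wrist cam in tool",T.T@(c-o["tool_pos"]),"\n",(R@T).round(3)); print("tool\n",T.round(3))
```

```text
[[0.4222 0.073 ]
 [0.6343 0.0824]
 [0.411  0.2823]
 [0.62   0.2888]] [0.52186523 0.18161133] [np.float64(2.6), np.float64(1.8), np.float64(93.1), np.float64(94.0)]
[[0.421  0.0724]
 [0.6312 0.083 ]
 [0.4115 0.2799]
 [0.62   0.2921]] [0.52090719 0.18185327] [np.float64(2.9), np.float64(3.3), np.float64(92.6), np.float64(93.1)]
ch [[ 0.5684 -0.209 ]
 [ 0.5157 -0.1888]
 [ 0.5259 -0.1672]
 [ 0.5749 -0.1908]] [ 0.54622949 -0.18895234]
ch [[ 0.5642 -0.2059]
 [ 0.5144 -0.187 ]
 [ 0.5203 -0.1616]
 [ 0.5679 -0.1839]] [ 0.54170545 -0.18461038]
dry [[0.4856 0.2101]
 [0.4408 0.2412]
 [0.4563 0.2543]
 [0.5003 0.2238]] [0.47075546 0.23234794]
dry [[0.4959 0.2238]
 [0.4844 0.2107]
 [0.4412 0.2394]
 [0.4522 0.2553]] [0.46841633 0.23230402]
wrist cam in tool [ 7.56228335e-02 -9.96231422e-05 -9.22502984e-02] 
 [[-0.001  1.     0.   ]
 [-0.96  -0.001 -0.281]
 [-0.281 -0.001  0.96 ]]
tool
 [[-0.973 -0.233 -0.   ]
 [-0.233  0.973  0.001]
 [ 0.     0.001 -1.   ]]
```

```bash
cat >> h.py <<'E'
from scipy.spatial.transform import Rotation as Ro
def go(x,y,z,yaw):
    o=ctrl.get_obs(); R0=Ro.from_euler("xyz",o["orientation"],degrees=True)
    T=Ro.from_euler("xyz",[180,0,yaw],degrees=True)
    d=R0.inv().apply(np.array([x,y,z])-o["tool_pos"]); w=(R0.inv()*T).as_rotvec()
    print("t",round(o["clock"],2),"pos",np.round(o["tool_pos"],4),"rpy",np.round(o["orientation"],2),"j",np.round(o["joint_pos"],1),"open",round(o["opening"],4),"F",np.round(o["force"],1))
    print("w",np.round(w,4),"d",np.round(d,4),"rows",np.linalg.norm(d)/.0417,np.degrees(np.linalg.norm(w))/7.16)
E
python3 -c "
from h import *
go(.544,-.187,.36,157.5)"
```

```text
t 0.15 pos [ 0.1569 -0.6562  0.2914] rpy [ 1.7993e+02 -1.0000e-02 -1.6655e+02] j [-60.   20.6   0.6  -0.  -70.1 -16.5] open 0.0878 F [-0.   0.8  0.7]
w [ 1.200e-03 -5.000e-04  6.274e-01] d [-0.4855  0.3664 -0.0682] rows 14.678686575038093 5.020456396920706
```

```bash
python3 -m creep '[[0,0,0.05,-0.01,0.01,-0.03,0.55],[0,0,0.1,-0.04,0.03,-0.06,0.55],[0,0,0.2,-0.485,0.366,-0.068,0.55],[0,0,0.3,-0.485,0.366,-0.068,0.55],[0,0,0.4,-0.485,0.366,-0.068,0.55],[0,0,0.5,-0.485,0.366,-0.068,0.55],[0,0,0.627,-0.485,0.366,-0.068,0.55],[0,0,0.627,-0.485,0.366,-0.068,0.55],[0,0,0.627,-0.485,0.366,-0.068,0.55],[0,0,0.627,-0.485,0.366,-0.068,0.55],[0,0,0.627,-0.485,0.366,-0.068,0.55],[0,0,0.627,-0.485,0.366,-0.068,0.55]]'
python3 -c "
from h import *
go(.544,-.187,.36,157.5)"
```

```text
clock: 1.15
tool_pos: [0.4495, -0.3008, 0.3573]
orientation: [180.0, 0.0, 157.5]
force: [0.5, -1.0, -0.1]
opening: 0.0483
t 1.15 pos [ 0.4495 -0.3008  0.3573] rpy [1.7999e+02 2.0000e-02 1.5753e+02] j [-13.    5.7 -10.3  -0.  -74.  -99.4] open 0.0483 F [ 0.5 -1.  -0.1]
w [0.0001 0.0003 0.0006] d [-0.0439  0.1413 -0.0026] rows 3.547841570889841 0.005263320011892287
```

```bash
python3 -m creep '[[0,0,0,-0.044,0.141,-0.002,0.55],[0,0,0,-0.044,0.141,-0.002,0.55],[0,0,0,-0.044,0.141,-0.002,0.55],[0,0,0,-0.044,0.141,-0.002,0.55],[0,0,0,-0.044,0.141,-0.002,0.55],[0,0,0,-0.044,0.141,-0.002,0.55],[0,0,0,-0.044,0.141,-0.002,0.55]]'
python3 - <<'E'
from h import *
go(.544,-.187,.249,157.5)
m=ctrl.camera_model("wrist"); im=ctrl.snapshot("wrist"); cv2.imwrite("pics/w1.png",im)
import json; json.dump({k:np.asarray(v).tolist() for k,v in m.items()},open("w1.json","w"))
E
```

```text
clock: 1.73
tool_pos: [0.543, -0.1893, 0.3588]
orientation: [-180.0, -0.0, 157.6]
force: [-0.0, -0.1, 0.0]
opening: 0.0484
t 1.73 pos [ 0.543  -0.1893  0.3588] rpy [-1.7998e+02 -4.0000e-02  1.5755e+02] j [   0.3    9.1   -6.1   -0.   -74.8 -112.7] open 0.0484 F [-0.  -0.1  0. ]
w [-0.0003 -0.0007  0.0009] d [-1.000e-04  2.500e-03  1.098e-01] rows 2.6349575797961746 0.009692826547203787
```

View pics/w1.png

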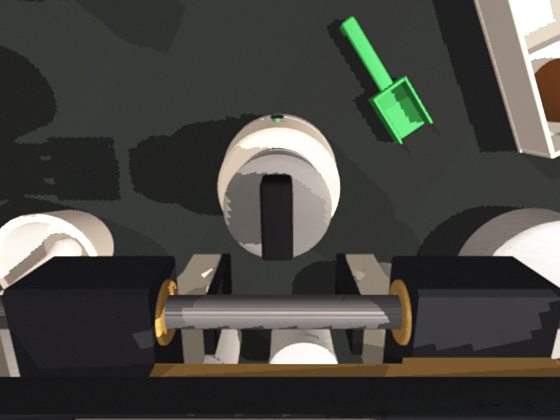

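Wrist view: the bar is nearly vertical in the image, columns ~261–293, rows 176–258. I'll measure its edges exactly.

Run:
```python
from h import *
import json
m={k:np.array(v) for k,v in json.load(open("w1.json")).items()}
g=cv2.imread("pics/w1.png",0)
for r in range(172,264,6):
    row=g[r,250:305]; i=np.where(row<60)[0]
    print(r, (250+i.min(),250+i.max(),len(i)) if len(i) else None, row[5:50:4])
# lid circle from grey
crop("pics/w1.png","pics/w1c.png",210,110,350,265,4)
```

```text
172 None [109 171 154 166 175 155 175 170 179 179 181 183]
178 (np.int64(262), np.int64(290), 29) [100 100  16  13  15  14  12  13  15  69 173 181]
184 (np.int64(260), np.int64(291), 32) [ 98  88  25  26  29  27  28  28  29  33 159 160]
190 (np.int64(260), np.int64(291), 32) [ 97  70  30  32  34  35  31  35  35  36 160 159]
196 (np.int64(260), np.int64(291), 32) [ 97  79  27  35  33  34  34  34  35  31 158 159]
202 (np.int64(260), np.int64(291), 32) [ 95  83  29  34  34  35  35  34  35  32 157 158]
208 (np.int64(260), np.int64(291), 32) [ 93  86  28  34  34  34  33  35  34  32 155 156]
214 (np.int64(261), np.int64(291), 31) [ 94  95  28  31  34  32  34  35  33  30 154 152]
220 (np.int64(261), np.int64(291), 31) [ 94  94  27  35  30  31  33  33  34  31 151 152]
226 (np.int64(261), np.int64(292), 32) [ 94  95  26  33  33  30  33  34  34  31 152 152]
232 (np.int64(261), np.int64(292), 32) [ 94  92  25  32  32  32  33  33  34  27 152 151]
238 (np.int64(261), np.int64(292), 32) [ 93  93  22  31  31  34  32  35  34  31 153 153]
244 (np.int64(262), np.int64(292), 31) [122 164  22  33  32  33  35  34  36  31 153 152]
250 (np.int64(262), np.int64(292), 31) [157 164  19  32  33  33  34  33  35  31 153 152]
256 (np.int64(250), np.int64(304), 47) [ 54  92  24  33  33  36  34  35  34  31 109  58]
262 (np.int64(250), np.int64(304), 53) [55 56 58 58 57 58 56 57 57 57 56 57]
```

View pics/w1c.png

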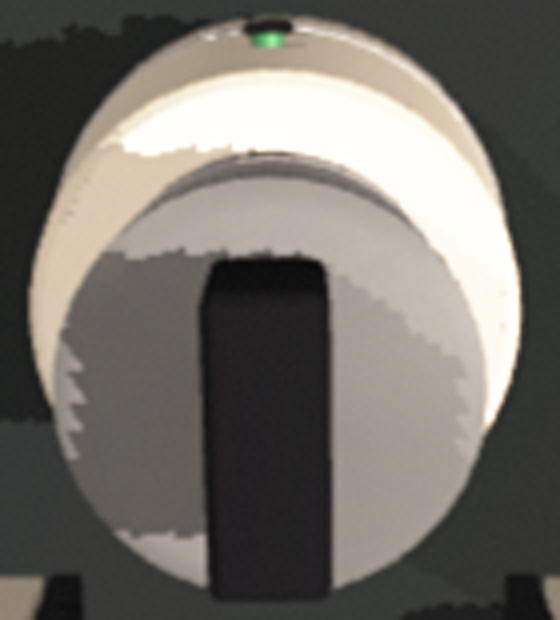

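Run:
```python
from h import *
import json
m={k:np.array(v) for k,v in json.load(open("w1.json")).items()}
P=np.array([onz(m,p,.213)[:2] for p in[(259.7,184),(291.7,184),(261.8,258.5),(292.7,258.5)]]);print(P.round(4),P.mean(0))
d=(P[2]+P[3]-P[0]-P[1]);print(np.degrees(np.arctan2(d[1],d[0])),np.linalg.norm(d)/2,np.linalg.norm(P[1]-P[0]))
a=P[2]-P[0];b=P[3]-P[1];print(np.degrees(np.arctan2(a[1],a[0])),np.degrees(np.arctan2(b[1],b[0])))
```

```text
[[ 0.5145 -0.194 ]
 [ 0.5225 -0.1748]
 [ 0.5633 -0.2137]
 [ 0.5715 -0.1939]] [ 0.54292593 -0.19409296]
-21.630560082434567 0.052593561223954206 0.020879963255201715
-21.90552321331663 -21.35561905665288
```

```bash
python3 -c "
from h import *
go(.543,-.1935,.252,158.4)"
```

```text
t 1.78 pos [ 0.5427 -0.1897  0.359 ] rpy [-1.7999e+02 -2.0000e-02  1.5750e+02] j [   0.2    9.1   -6.1    0.   -74.8 -112.7] open 0.048 F [ 0.1 -0.1  0.2]
w [-0.0002 -0.0004 -0.0156] d [-0.0017 -0.0034  0.107 ] rows 2.5683327170504997 0.12507152983174058
```

```bash
python3 -m creep '[[0,0,-0.015,-0.002,-0.0035,0.04,0.5],[0,0,-0.015,-0.002,-0.0035,0.08,0.5],[0,0,-0.015,-0.002,-0.0035,0.106,0.5],[0,0,-0.015,-0.002,-0.0035,0.106,0.5],[0,0,-0.015,-0.002,-0.0035,0.106,0.5],[0,0,-0.015,-0.002,-0.0035,0.106,0],[0,0,-0.015,-0.002,-0.0035,0.106,0],[0,0,-0.015,-0.002,-0.0035,0.106,0],[0,0,-0.015,-0.002,-0.0035,0.106,0],[0,0,-0.015,-0.002,-0.0035,0.106,0],[0,0,-0.015,-0.002,-0.0035,0.106,0]]'
python3 -c "
from h import *
go(.543,-.1935,.252,158.4)"
```

```text
clock: 2.7
tool_pos: [0.5444, -0.1932, 0.2542]
orientation: [180.0, 0.1, 158.4]
force: [0.3, 0.0, 2.8]
opening: 0.022
t 2.7 pos [ 0.5444 -0.1932  0.2542] rpy [1.7996e+02 1.1000e-01 1.5840e+02] j [-1.000e-01  1.300e+01 -1.510e+01  0.000e+00 -6.180e+01 -1.115e+02] open 0.022 F [0.3 0.  2.8]
w [0.0007 0.002  0.0001] d [ 0.0012 -0.0008  0.0022] rows 0.06192900868583701 0.01646988955774481
```

```bash
python3 -m creep '[[0,0,0,0,0,-0.01,0],[0,0,0,0,0,-0.03,0],[0,0,0,0,0,-0.06,0],[0,0,0,0,0,-0.09,0],[0,0,0,0,0,-0.1,0]]'
python3 - <<'E'
from h import *
go(.472,.1273,.35,-90)
cv2.imwrite("pics/s2.png",ctrl.snapshot("side")[100:300,180:420].repeat(3,0).repeat(3,1))
E
```

```text
clock: 3.12
tool_pos: [0.5446, -0.1937, 0.3579]
orientation: [180.0, 0.3, 158.4]
force: [0.9, -0.2, -2.2]
opening: 0.0219
t 3.12 pos [ 0.5446 -0.1937  0.3579] rpy [179.98   0.27 158.41] j [-1.000e-01  9.200e+00 -6.100e+00  1.000e-01 -7.440e+01 -1.115e+02] open 0.0219 F [ 0.9 -0.2 -2.2]
w [-0.0044  0.0034 -1.9476] d [0.1856 0.2717 0.0071] rows 7.893654587212049 15.584797037609075
```

View pics/s2.png

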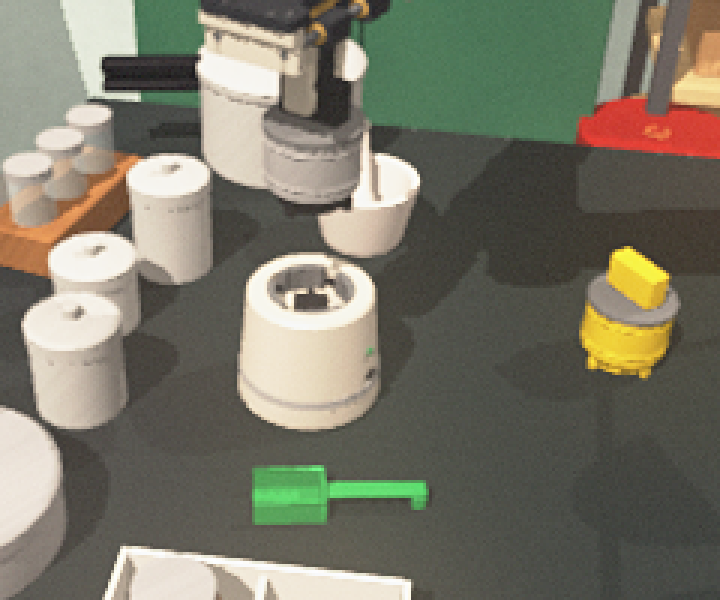

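The jar is held and clear of the well, whose keyways are now visible. Next I carry it to the empty cell.

```bash
python3 -m creep '[[0,0,-0.1,0.02,0.03,0,0],[0,0,-0.22,0.04,0.06,0,0],[0,0,-0.34,0.06,0.09,0,0],[0,0,-0.46,0.08,0.12,0,0],[0,0,-0.58,0.1,0.15,0,0],[0,0,-0.7,0.12,0.18,0,0],[0,0,-0.82,0.14,0.21,0,0],[0,0,-0.94,0.16,0.24,0,0],[0,0,-1.06,0.186,0.272,0,0],[0,0,-1.18,0.186,0.272,0,0],[0,0,-1.3,0.186,0.272,0,0],[0,0,-1.42,0.186,0.272,0,0]]'
python3 -c "
from h import *
go(.472,.1273,.35,-90)"
```

```text
clock: 4.17
tool_pos: [0.4699, 0.1291, 0.3516]
orientation: [179.9, -0.1, -119.8]
force: [-0.5, -0.5, -3.5]
opening: 0.022
t 4.17 pos [0.4699 0.1291 0.3516] rpy [ 1.7989e+02 -1.3000e-01 -1.1978e+02] j [ 38.5   0.6 -16.5  -0.1 -73.1 -68.3] open 0.022 F [-0.5 -0.5 -3.5]
w [ 0.0024 -0.0017 -0.5198] d [ 0.0005 -0.0027  0.0016] rows 0.07636359768989875 4.1593956112776675
```

```bash
python3 -m creep '[[0,0,-0.12,0.0005,-0.0027,0,0],[0,0,-0.24,0.0005,-0.0027,0,0],[0,0,-0.36,0.0005,-0.0027,0,0],[0,0,-0.47,0.0005,-0.0027,0,0],[0,0,-0.52,0.0005,-0.0027,0.01,0],[0,0,-0.52,0.0005,-0.0027,0.04,0],[0,0,-0.52,0.0005,-0.0027,0.07,0],[0,0,-0.52,0.0005,-0.0027,0.09,0],[0,0,-0.52,0.0005,-0.0027,0.1,0],[0,0,-0.52,0.0005,-0.0027,0.1,0]]'
python3 - <<'E'
from h import *
go(.472,.1273,.168,-90)
a=ctrl.snapshot("scene")[190:370,260:420].repeat(3,0).repeat(3,1)
b=ctrl.snapshot("side")[220:400,180:340].repeat(3,0).repeat(3,1)
cv2.imwrite("pics/s3.png",np.hstack([a,b])[:, :])
E
```

```text
clock: 5.0
tool_pos: [0.4716, 0.1255, 0.2501]
orientation: [179.7, -0.2, -90.5]
force: [0.2, -0.6, -2.8]
opening: 0.0219
t 5.0 pos [0.4716 0.1255 0.2501] rpy [ 1.797e+02 -1.700e-01 -9.049e+01] j [ 38.    4.9 -25.6  -0.1 -59.8 -38.5] open 0.0219 F [ 0.2 -0.6 -2.8]
w [ 0.0052 -0.003  -0.0085] d [-0.0021 -0.0009  0.0821] rows 1.9698822594657361 0.08358932759951611
```

```bash
python3 -c "
import cv2;i=cv2.imread('pics/s3.png');print(i.shape);cv2.imwrite('pics/s3b.png',cv2.resize(i,(800,450)))"
```

```text
(540, 960, 3)
```

View pics/s3b.png

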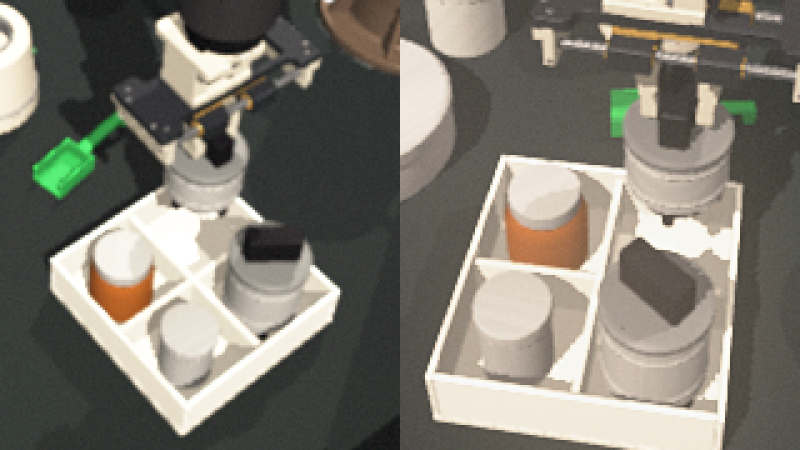

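The jar hangs above the empty cell and clears the dry jar. Now lowering.

```bash
python3 -m creep '[[0,0,0,-0.002,-0.001,0.025,0],[0,0,0,-0.002,-0.001,0.05,0],[0,0,0,-0.002,-0.001,0.07,0],[0,0,0,-0.002,-0.001,0.082,0],[0,0,0,-0.002,-0.001,0.085,0],[0,0,0,-0.002,-0.001,0.087,0],[0,0,0,-0.002,-0.001,0.087,0]]'
python3 -c "
from h import *
go(.472,.1273,.1562,-90)"
```

```text
clock: 5.68
tool_pos: [0.475, 0.1289, 0.1673]
orientation: [-179.9, 0.1, -90.4]
force: [-0.6, 0.2, -2.5]
opening: 0.0218
t 5.68 pos [0.475  0.1289 0.1673] rpy [-1.799e+02  5.000e-02 -9.044e+01] j [ 38.1  10.4 -31.7   0.  -47.8 -38.6] open 0.0218 F [-0.6  0.2 -2.5]
w [-0.0017  0.0009 -0.0077] d [0.0016 0.003  0.0111] rows 0.2780809405786012 0.06311544035319108
```

```bash
python3 -m creep '[[0,0,0,0,0.002,0.002,0],[0,0,0,0,0.002,0.004,0],[0,0,0,0,0.002,0.006,0],[0,0,0,0,0.002,0.007,0],[0,0,0,0,0.002,0.008,0],[0,0,0,0,0.002,0.008,0]]'
python3 -m creep '[[0,0,0,0,0,0.001,0],[0,0,0,0,0,0.002,0],[0,0,0,0,0,0.002,0]]'
```

```text
clock: 6.18
tool_pos: [0.4721, 0.1283, 0.158]
orientation: [180.0, -0.0, -90.5]
force: [-0.0, -0.2, -3.4]
opening: 0.0217
clock: 6.43
tool_pos: [0.4724, 0.1286, 0.157]
orientation: [-180.0, 0.0, -90.4]
force: [-3.7, -0.6, 5.7]
opening: 0.0218
```

```bash
python3 -m creep '[[0,0,0,0,0,0,0.5],[0,0,0,0,0,0,0.5],[0,0,0,0,0,0,0.5],[0,0,0,0,0,0,0.5],[0,0,0,0,0,0,0.5],[0,0,0,0,0,-0.01,0.5],[0,0,0,0,0,-0.04,0.5],[0,0,0,0,0,-0.08,0.5],[0,0,0,0,0,-0.12,0.5],[0,0,0,0,0,-0.15,0.5],[0,0,0,0,0,-0.18,0.5],[0,0,0,0,0,-0.18,0.5]]'
python3 - <<'E'
from h import *
go(.469,.232,.34,-34.2)
a=ctrl.snapshot("scene")[190:370,260:420]
b=ctrl.snapshot("side")[220:400,180:340]
cv2.imwrite("pics/s4.png",cv2.resize(np.hstack([a,b]),(800,450)))
E
```

```text
clock: 7.43
tool_pos: [0.4743, 0.1291, 0.3426]
orientation: [-179.5, 0.2, -90.4]
force: [0.9, 0.5, 0.4]
opening: 0.0442
t 7.43 pos [0.4743 0.1291 0.3426] rpy [-179.48    0.24  -90.41] j [ 38.3   0.9 -17.5   0.1 -71.1 -38.7] open 0.0442 F [0.9 0.5 0.4]
w [-1.030e-02 -6.000e-04 -9.811e-01] d [-0.1029  0.006   0.003 ] rows 2.472551934472442 7.851628800369653
```

View pics/s4.png

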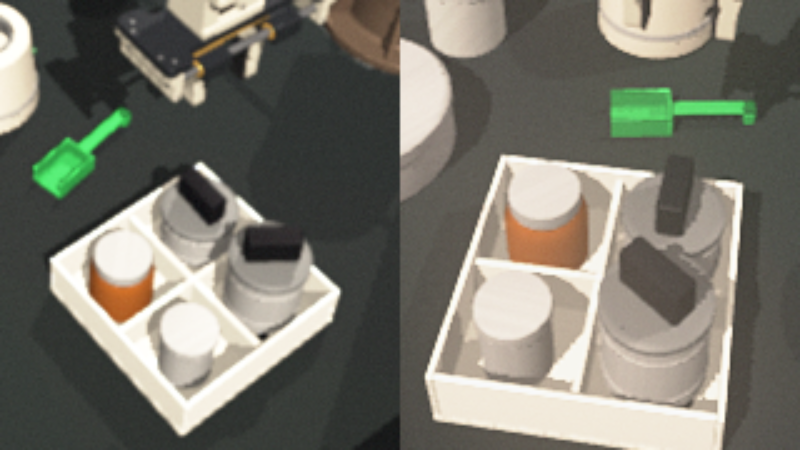

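Chutney jar stands upright in the cell. Now over the dry jar.

```bash
python3 -m creep '[[0,0,-0.12,-0.02,0.002,0,0.5],[0,0,-0.24,-0.05,0.004,0,0.5],[0,0,-0.36,-0.08,0.006,0,0.5],[0,0,-0.48,-0.103,0.006,0,0.5],[0,0,-0.6,-0.103,0.006,0.003,0.5],[0,0,-0.72,-0.103,0.006,0.003,0.5],[0,0,-0.84,-0.103,0.006,0.003,0.5],[0,0,-0.94,-0.103,0.006,0.003,0.5],[0,0,-0.98,-0.103,0.006,0.003,0.5],[0,0,-0.98,-0.103,0.006,0.003,0.5],[0,0,-0.98,-0.103,0.006,0.003,0.5]]'
python3 - <<'E'
from h import *
go(.469,.232,.19,-34.2)
m=ctrl.camera_model("wrist"); im=ctrl.snapshot("wrist"); cv2.imwrite("pics/w2.png",im)
import json; json.dump({k:np.asarray(v).tolist() for k,v in m.items()},open("w2.json","w"))
E
```

```text
clock: 8.45
tool_pos: [0.4667, 0.2312, 0.3319]
orientation: [179.9, 0.0, -34.4]
force: [-0.1, -1.0, -0.6]
opening: 0.0439
t 8.45 pos [0.4667 0.2312 0.3319] rpy [ 1.7988e+02  3.0000e-02 -3.4410e+01] j [ 48.    4.5 -14.9  -0.  -70.7   7.6] open 0.0439 F [-0.1 -1.  -0.6]
w [ 0.002   0.0005 -0.0037] d [ 0.0015 -0.0023  0.1419] rows 3.4043421011080444 0.034003760494596094
```

View pics/w2.png

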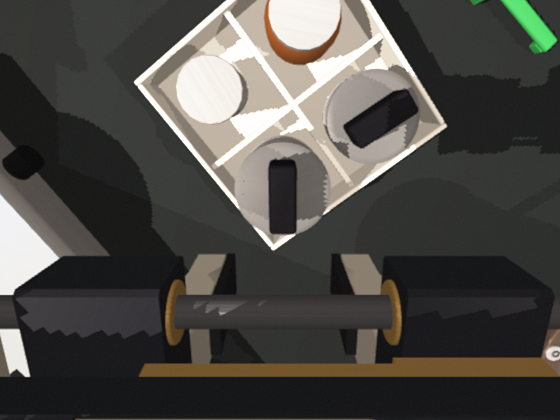

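Run:
```python
from h import *
import json
m={k:np.array(v) for k,v in json.load(open("w2.json")).items()}
g=cv2.imread("pics/w2.png",0)
E=[]
for r in range(156,240,6):
    i=np.where(g[r,262:306]<55)[0]+262
    print(r,(i.min(),i.max(),len(i)) if len(i) else None)
    if 172<=r<=226: E.append((r,i.min()-.5,i.max()+.5))
E=np.array(E)
def world(c): return np.array([onz(m,(x,r),.145)[:2] for r,x in zip(E[:,0],E[:,c])])
for c in(1,2):
    P=world(c);vx,vy,x0,y0=cv2.fitLine(np.float32(P),cv2.DIST_L2,0,0,0).ravel();print(np.degrees(np.arctan2(vy,vx)))
print(((world(1)+world(2))/2)[[0,-1]])
for r in (163,168,234): print(onz(m,(284,r),.145))
```

```text
156 None
162 (np.int64(270), np.int64(294), 25)
168 (np.int64(269), np.int64(296), 28)
174 (np.int64(269), np.int64(296), 28)
180 (np.int64(269), np.int64(296), 28)
186 (np.int64(269), np.int64(295), 27)
192 (np.int64(269), np.int64(296), 28)
198 (np.int64(269), np.int64(295), 27)
204 (np.int64(269), np.int64(295), 27)
210 (np.int64(270), np.int64(296), 27)
216 (np.int64(270), np.int64(296), 27)
222 (np.int64(270), np.int64(295), 26)
228 (np.int64(270), np.int64(295), 26)
234 None
-33.65928
-34.34052
[[0.48631339 0.21771706]
 [0.45474904 0.23938722]]
[0.49258532 0.21204265 0.145     ]
[0.48945604 0.21418581 0.145     ]
[0.44580388 0.24408205 0.145     ]
```

```bash
python3 -c "
from h import *
go(.468,.2303,.184,-34.2)"
```

```text
t 8.5 pos [0.4668 0.2312 0.3322] rpy [ 1.7991e+02  2.0000e-02 -3.4420e+01] j [ 48.    4.5 -14.9  -0.  -70.7   7.6] open 0.0439 F [-0.4  0.7  0.2]
w [ 0.0016  0.0004 -0.0038] d [ 0.0016 -0.0002  0.1482] rows 3.553794559718875 0.033382160263923766
```

```bash
python3 -m creep '[[0,0,-0.004,0.0015,0,0.03,0.5],[0,0,-0.004,0.0015,0,0.07,0.5],[0,0,-0.004,0.0015,0,0.11,0.5],[0,0,-0.004,0.0015,0,0.138,0.5],[0,0,-0.004,0.0015,0,0.145,0.5],[0,0,-0.004,0.0015,0,0.147,0.5],[0,0,-0.004,0.0015,0,0.147,0.5]]'
python3 -c "
from h import *
go(.468,.2303,.184,-34.2)"
```

```text
clock: 9.08
tool_pos: [0.4688, 0.2309, 0.1868]
orientation: [-180.0, -0.0, -34.1]
force: [0.1, 0.5, 0.8]
opening: 0.044
t 9.08 pos [0.4688 0.2309 0.1868] rpy [-1.800e+02 -3.000e-02 -3.409e+01] j [ 47.8  11.8 -26.7   0.  -51.5   8.1] open 0.044 F [0.1 0.5 0.8]
w [-0.0001 -0.0005  0.0019] d [-0.0003  0.001   0.0028] rows 0.0715253034715084 0.01590497016275048
```

```bash
python3 -m creep '[[0,0,0,0,0.001,0.002,0.5],[0,0,0,0,0.001,0.002,0],[0,0,0,0,0.001,0.002,0],[0,0,0,0,0.001,0.002,0],[0,0,0,0,0.001,0.002,0],[0,0,0,0,0.001,0.002,0],[0,0,0,0,0.001,0.002,0]]'
python3 -c "
from h import *
for i in range(3): go(.468,.2303,.36,-34.2)"
```

```text
clock: 9.67
tool_pos: [0.4681, 0.2301, 0.1848]
orientation: [-179.9, -0.0, -34.1]
force: [-1.0, 1.1, 5.0]
opening: 0.0219
t 9.67 pos [0.4681 0.2301 0.1848] rpy [-1.7993e+02 -3.0000e-02 -3.4060e+01] j [ 47.8  11.8 -27.    0.  -51.1   8.2] open 0.0219 F [-1.   1.1  5. ]
w [-0.0013 -0.0005  0.0024] d [-1.000e-04 -4.000e-04 -1.752e-01] rows 4.200438387036184 0.022069690693509798
t 9.67 pos [0.4681 0.2301 0.1848] rpy [-1.7993e+02 -3.0000e-02 -3.4060e+01] j [ 47.8  11.8 -27.    0.  -51.1   8.2] open 0.0219 F [-1.   1.1  5. ]
w [-0.0013 -0.0005  0.0024] d [-1.000e-04 -4.000e-04 -1.752e-01] rows 4.200438387036184 0.022069690693509798
t 9.67 pos [0.4681 0.2301 0.1848] rpy [-1.7993e+02 -3.0000e-02 -3.4060e+01] j [ 47.8  11.8 -27.    0.  -51.1   8.2] open 0.0219 F [-1.   1.1  5. ]
w [-0.0013 -0.0005  0.0024] d [-1.000e-04 -4.000e-04 -1.752e-01] rows 4.200438387036184 0.022069690693509798
```

```bash
python3 -m creep '[[0,0,0,0,0,-0.01,0],[0,0,0,0,0,-0.04,0],[0,0,0,0,0,-0.08,0],[0,0,0,0,0,-0.12,0],[0,0,0,0,0,-0.16,0],[0,0,0,0,0,-0.175,0],[0,0,0,0,0,-0.175,0]]'
python3 -c "
from h import *
go(.441,-.1535,.36,-21.6)"
```

```text
clock: 10.25
tool_pos: [0.4685, 0.2302, 0.364]
orientation: [-179.6, -0.1, -34.1]
force: [0.5, 0.7, -4.1]
opening: 0.0216
t 10.25 pos [0.4685 0.2302 0.364 ] rpy [-1.7962e+02 -1.1000e-01 -3.4070e+01] j [ 47.8   3.5 -11.9   0.1 -74.2   8.2] open 0.0216 F [ 0.5  0.7 -4.1]
w [-0.0065 -0.0026 -0.2176] d [0.1921 0.3333 0.0021] rows 9.226237591566981 1.7421002301074209
```

```bash
python3 -m creep '[[0,0,-0.02,0.01,0.017,0,0],[0,0,-0.05,0.03,0.052,0,0],[0,0,-0.08,0.05,0.087,0,0],[0,0,-0.12,0.07,0.121,0,0],[0,0,-0.16,0.09,0.156,0,0],[0,0,-0.2,0.11,0.191,0,0],[0,0,-0.218,0.13,0.226,0,0],[0,0,-0.218,0.15,0.26,0,0],[0,0,-0.218,0.17,0.295,0.002,0],[0,0,-0.218,0.185,0.321,0.002,0],[0,0,-0.218,0.192,0.333,0.002,0],[0,0,-0.218,0.192,0.333,0.002,0]]'
python3 -m creep '[[0,0,0,0,0,0,0],[0,0,0,0,0,0,0]]'
python3 - <<'E'
from h import *
go(.543,-.194,.36,-21.6)
m=ctrl.camera_model("wrist"); im=ctrl.snapshot("wrist"); cv2.imwrite("pics/w3.png",im)
import json; json.dump({k:np.asarray(v).tolist() for k,v in m.items()},open("w3.json","w"))
E
```

```text
clock: 11.25
tool_pos: [0.4384, -0.1561, 0.3553]
orientation: [179.9, 0.2, -21.8]
force: [-1.3, 0.6, -3.8]
opening: 0.0218
clock: 11.42
tool_pos: [0.4395, -0.1533, 0.3561]
orientation: [180.0, 0.1, -21.6]
force: [-0.0, 0.9, -3.9]
opening: 0.0219
t 11.42 pos [ 0.4395 -0.1533  0.3561] rpy [ 1.7999e+02  1.3000e-01 -2.1620e+01] j [  5.1  -1.9 -18.3  -0.  -73.7  63.3] open 0.0219 F [-0.   0.9 -3.9]
w [ 0.0002  0.0022 -0.0004] d [ 0.1112 -0.0003 -0.0042] rows 2.6683521356231816 0.01798709844332741
```

View pics/w3.png

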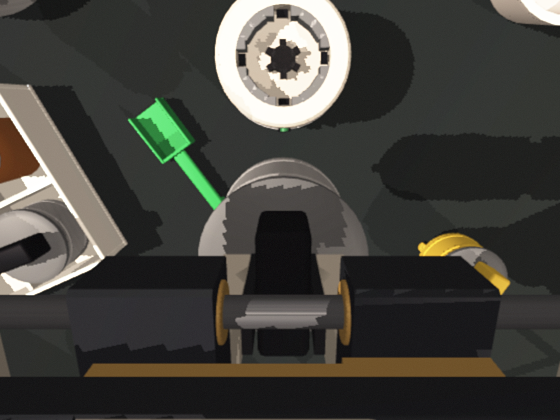

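Clear view of the well at about (283,58), keyways at top/bottom/left/right. Zooming in.

```bash
python3 -c "
from h import *
crop('pics/w3.png','pics/w3c.png',210,0,355,135,5.5)"
```

```text
(no output)
```

View pics/w3c.png

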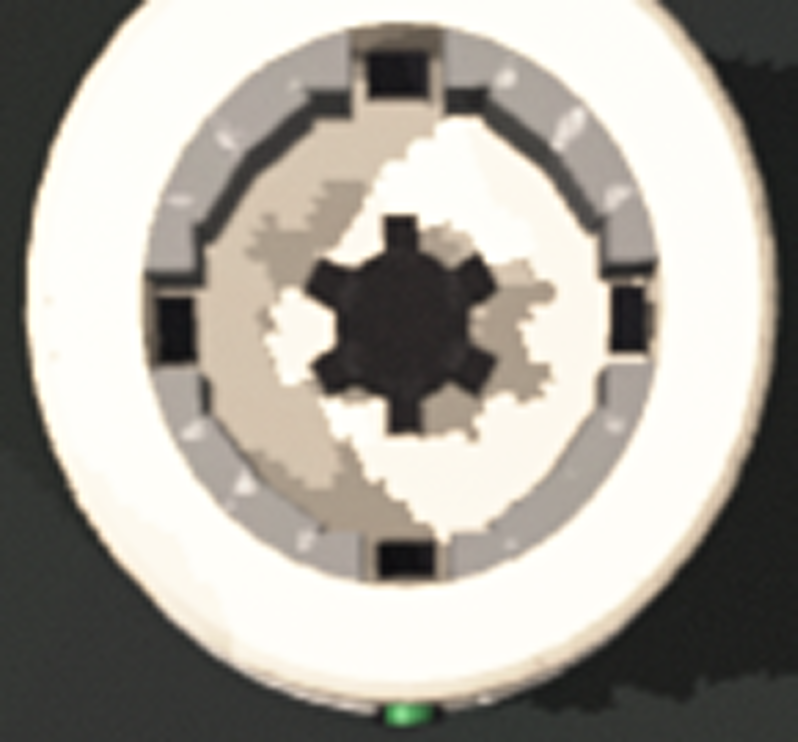

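Run:
```python
from h import *
import json
m={k:np.array(v) for k,v in json.load(open("w3.json")).items()}
W=lambda p,z=.115:onz(m,(210+(p[0]+.5)/5.5-.5,(p[1]+.5)/5.5-.5),z)[:2]
# ellipse pts of grey ring's outer edge: fit from white boundary
g=cv2.imread("pics/w3.png"); hs=cv2.cvtColor(g,cv2.COLOR_BGR2GRAY)
c0=np.array([283,55.]);pts=[]
for a in np.radians(np.arange(0,360,4)):
    for r in np.arange(70,30,-.25):  # inward from rim
        x,y=c0+r*np.array([np.cos(a),np.sin(a)])
        if y<1 : continue
        v=cv2.getRectSubPix(hs,(1,1),(float(x),float(y)))[0,0]
        if r<62 and v<205: pts.append((x,y));break
P=np.array([onz(m,p,.115)[:2] for p in pts])
for it in range(4):
    A=np.c_[2*P,np.ones(len(P))];s=np.linalg.lstsq(A,(P**2).sum(1),rcond=None)[0];c=s[:2];r=np.sqrt(s[2]+c@c)
    e=np.linalg.norm(P-c,axis=1)-r;P=P[abs(e)<max(.0008,1.5*e.std())]
print("circle",c,r,len(P),e.std())
K={"t":((350,32),(442,32)),"b":((362,577),(450,577)),"l":((148,278),(148,365)),"r":((655,268),(655,362))}
mid={k:(W(a)+W(b))/2 for k,(a,b) in K.items()}
for k,v in mid.items():
    d=v-c; print(k,v,np.linalg.norm(d),np.degrees(np.arctan2(d[1],d[0])))
for a,b in(("b","t"),("r","l")):
    d=mid[b]-mid[a];print(a,b,np.degrees(np.arctan2(d[1],d[0])),np.linalg.norm(d))
print("mean",np.mean(list(mid.values()),0))
```

```text
circle [ 0.54364257 -0.1944911 ] 0.03927038903604075 89 0.0001618491324695595
t [ 0.57946436 -0.20788154] 0.03824270466050132 -20.496098575911336
b [ 0.50788638 -0.18104816] 0.03819971639865251 159.3956858285744
l [ 0.55680112 -0.15846589] 0.03835314033655478 69.93479940620428
r [ 0.52934497 -0.23006269] 0.03833744000570549 -111.89710704104908
b t -20.550175945526124 0.0764423869729435
r l 69.01903371530703 0.07668078083842458
mean [ 0.54337421 -0.19436457]
```

```bash
python3 -c "
from h import *
go(.5436,-.1945,.308,-20.9)"
```

```text
t 11.47 pos [ 0.4397 -0.153   0.3564] rpy [ 1.7999e+02  9.0000e-02 -2.1570e+01] j [  5.1  -1.9 -18.3  -0.  -73.7  63.3] open 0.0216 F [-0.4  0.4 -4.5]
w [ 0.0001  0.0016 -0.0117] d [0.1119 0.0004 0.0482] rows 2.9219668725086203 0.09449645296396277
```

```bash
python3 -m creep '[[0,0,-0.006,0.02,0,0,0],[0,0,-0.012,0.05,0,0,0],[0,0,-0.012,0.08,0,0,0],[0,0,-0.012,0.105,0,0,0],[0,0,-0.012,0.112,0.0004,0.01,0],[0,0,-0.012,0.112,0.0004,0.03,0],[0,0,-0.012,0.112,0.0004,0.045,0],[0,0,-0.012,0.112,0.0004,0.048,0],[0,0,-0.012,0.112,0.0004,0.048,0],[0,0,-0.012,0.112,0.0004,0.048,0]]'
python3 - <<'E'
from h import *
go(.5436,-.1945,.286,-20.9)
b=ctrl.snapshot("side")[130:260,230:350]
a=ctrl.snapshot("scene")[150:280,200:320]
cv2.imwrite("pics/s5.png",cv2.resize(np.hstack([a,b]),(800,433),interpolation=cv2.INTER_CUBIC))
E
```

```text
clock: 12.3
tool_pos: [0.5444, -0.1947, 0.3098]
orientation: [180.0, -0.0, -20.8]
force: [0.5, -1.0, -3.8]
opening: 0.0218
t 12.3 pos [ 0.5444 -0.1947  0.3098] rpy [ 1.7998e+02 -3.0000e-02 -2.0830e+01] j [ -0.3  10.8 -10.4   0.  -68.8  69.4] open 0.0218 F [ 0.5 -1.  -3.8]
w [ 0.0003 -0.0006  0.0012] d [-0.0008  0.0001  0.0238] rows 0.5720973122236189 0.011092953919451021
```

View pics/s5.png

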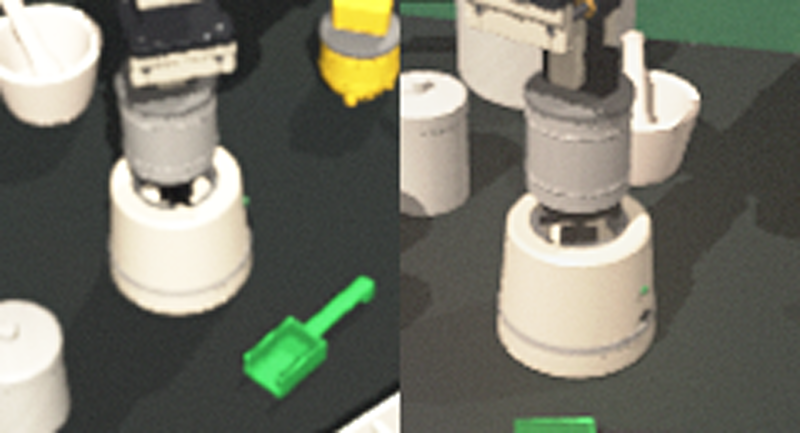

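Jar upright and centred above the well, collar just above the rim in both views. Lowering slowly.

```bash
python3 -m creep '[[0,0,0,-0.0006,0,0.005,0],[0,0,0,-0.0006,0,0.009,0],[0,0,0,-0.0006,0,0.012,0],[0,0,0,-0.0006,0,0.014,0],[0,0,0,-0.0006,0,0.016,0],[0,0,0,-0.0006,0,0.018,0],[0,0,0,-0.0006,0,0.02,0],[0,0,0,-0.0006,0,0.02,0]]'
python3 -c "
from h import *
go(.5436,-.1945,.282,-20.9)"
```

```text
clock: 13.07
tool_pos: [0.5434, -0.195, 0.2886]
orientation: [180.0, 0.0, -20.9]
force: [-0.0, -0.5, -3.5]
opening: 0.0219
t 13.07 pos [ 0.5434 -0.195   0.2886] rpy [ 1.7999e+02  4.0000e-02 -2.0910e+01] j [ -0.3  11.6 -12.2  -0.  -66.2  69.4] open 0.0219 F [-0.  -0.5 -3.5]
w [ 0.0001  0.0007 -0.0002] d [ 0.     -0.0006  0.0066] rows 0.15944450578291156 0.005992951742235251
```

Underside is 6 mm below the rim with no contact force, so the lugs are in the keyways. Continuing to the pads, then pressing.

```bash
python3 -m creep '[[0,0,0,0,0,0.002,0],[0,0,0,0,0,0.004,0],[0,0,0,0,0,0.006,0],[0,0,0,0,0,0.007,0],[0,0,0,0,0,0.007,0]]'
python3 -m creep '[[0,0,0,0,0,0.001,0],[0,0,0,0,0,0.002,0],[0,0,0,0,0,0.003,0],[0,0,0,0,0,0.004,0],[0,0,0,0,0,0.005,0],[0,0,0,0,0,0.005,0]]'
```

```text
clock: 13.48
tool_pos: [0.5437, -0.1951, 0.2827]
orientation: [180.0, -0.0, -20.9]
force: [-0.9, 0.6, 1.1]
opening: 0.0216
clock: 13.98
tool_pos: [0.5437, -0.1951, 0.2774]
orientation: [180.0, -0.0, -20.9]
force: [-1.5, 1.1, 4.4]
opening: 0.0216
```

```bash
python3 -m creep '[[0,0,0,0,0,0.001,0],[0,0,0,0,0,0.002,0],[0,0,0,0,0,0.002,0],[0,0,0,0,0,0.002,0]]'
python3 -m creep '[[0,0,0,0,0,0.001,0],[0,0,0,0,0,0.001,0],[0,0,0,0,0,0.001,0]]'
python3 - <<'E'
from h import *
go(.5436,-.1945,.2768,-20.9)
b=ctrl.snapshot("side")
a=ctrl.snapshot("scene")
cv2.imwrite("pics/s6.png",cv2.resize(np.hstack([a[150:370,200:400],b[130:400,180:340][:220]]),(800,489),interpolation=cv2.INTER_CUBIC))
cv2.imwrite("pics/s6b.png",cv2.resize(b[130:260,230:350],None,fx=4,fy=4,interpolation=cv2.INTER_CUBIC))
E
```

```text
clock: 14.32
tool_pos: [0.5438, -0.1952, 0.277]
orientation: [180.0, -0.1, -20.9]
force: [-5.5, 3.2, 14.6]
opening: 0.0216
clock: 14.57
tool_pos: [0.5438, -0.1952, 0.277]
orientation: [180.0, -0.1, -20.9]
force: [-7.4, 5.2, 19.8]
opening: 0.0216
t 14.57 pos [ 0.5438 -0.1952  0.277 ] rpy [ 1.7999e+02 -1.5000e-01 -2.0860e+01] j [ -0.3  12.  -13.3   0.1 -64.6  69.4] open 0.0216 F [-7.4  5.2 19.8]
w [ 0.0001 -0.0026  0.0007] d [-0.0004 -0.0006  0.0002] rows 0.017251816405358746 0.02156086523589959
```

View pics/s6.png

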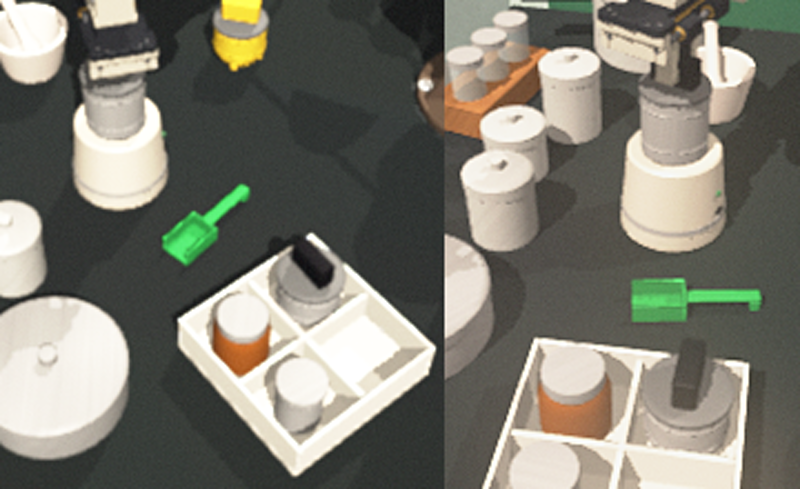

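View pics/s6b.png

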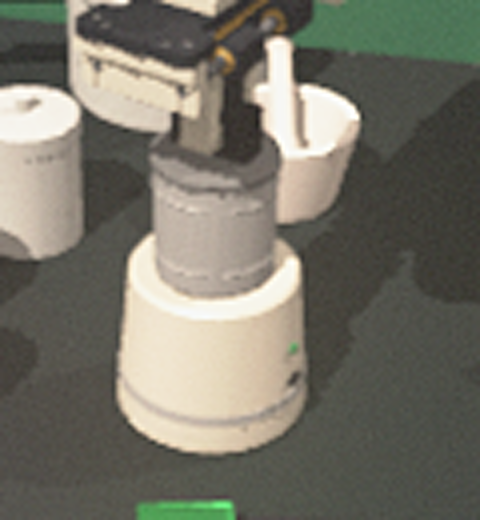

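```bash
python3 -m creep '[[0,0,0,0,0,0,0],[0,0,0,0,0,0,0],[0,0,0,0,0,0,0],[0,0,0,0,0,0,0],[0,0,0,0,0,0,0],[0,0,0,0,0,0,0]]' && python3 -c "
from plant import ctrl
ctrl.close_job();print(ctrl.get_obs()['force'],ctrl.get_obs()['tool_pos'])"
```

```text
clock: 15.17
tool_pos: [0.5438, -0.1952, 0.277]
orientation: [180.0, -0.2, -20.9]
force: [-7.1, 4.4, 19.8]
opening: 0.022
the job is handed in; nothing more can be done
the job is handed in; nothing more can be done
```

I handed the job in at about 15.2 s, with the dry jar in the grinder and still gripped and pressed down. No verdict is reported.

- **Chutney jar:** I lifted it out of the well and set it down in the empty crate cell. Contact showed in the wrist force before I let go. Later pictures show it upright in the cell.
- **Dry jar:** I turned it to about -20.9°, the keyway angle measured with the wrist camera. It entered the keyways with no contact force.
- **Pressed home:** Its underside is about 18 mm below the rim, judged from the tool height at the grasp. The upward push on the tool held steady at 20 N, and the opening stayed at 22 mm on the bar grip. In the last pictures its shoulder sits on the rim.
- **Everything else:** Nothing else looks moved in the last pictures.

Two readings were off. The final hold shows a sideways wrist force of about 8 N, though the jar did not move. Early bar positions from the scene and side cameras were several millimetres (up to about 9) away from the wrist camera's, so I used the wrist camera. I could not read the switch travel directly.

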